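# Lay a tube in the blow-off jig and set its air valve

## Robot

A 6-joint arm with a two-finger parallel gripper is mounted at the origin on the work surface. World frame = base frame: x ahead of the robot, y to its left, z up, the work surface at z = 0. Lengths are in mm, angles in rad, forces in N, time in s.
With the tool pointing down it reaches from about 250 to 775 mm from the base axis. Payload 4 kg.
Tool frame: the origin (TCP) lies midway between the tips of the shut fingers; the grasp point (between the pads) lies 19 mm behind it; z points along the fingers, y is the line along which they close (so a half turn about z gives the same grasp; the last joint's range is limited). The gripper opens to 94 mm and grips with 3 to 60 N. Pads are 16 mm wide; open, the fingers measure 119 mm over their backs; the gripper's body (75 mm by 177 mm) begins 78 mm behind the grasp point.
Start: joints at [-1.228, 0.087, 1.371, -0, 1.684, -0.103], TCP at [237.149, -496.267, 205.506] pointing down, gripper open.
Joint ranges: [-3.1, 3.1], [-0.76, 2.03], [0.27, 2.55], [-1.08, 4.22], [0.17, 2.65], [-2.57, 2.57]. Speed limits (rad/s): [2.79, 2.79, 3.14, 3.14, 3.14, 3.14].

## Interface

Orientations are given as a unit quaternion [x, y, z, w].
In Python, from bench import monitor, cams, order gives the robot as it stands.
- The arm moves only by the tool move_arm, never from a script. Its argument "deltas" is a list of rows, each a list of 7 numbers: the turn, a rotation vector about the tool's x, y, z scaled (see below), then the shift along the tool's x, y, z scaled (see below), then the opening, from -1 (shut) to 1 (fully open). A call has 1 to 12 rows; each row is the pose to reach, as a shift and turn from the pose commanded when the call began, along the tool's axes at that moment, turning the shorter way round; what a row does not reach only later rows make up. The controller multiplies each number of a shift by 200 mm and each number of a turn by pi rad. A row lasts 1/10 s, in which the tool goes at most 50 mm and 8.59 degrees, less where a joint would pass 70% of its speed; a pose out of reach is approached as far as the arm can. A call with a number of a shift or a turn outside -1 to 1 is refused whole. A call with a gripper value outside its range is refused whole. The fingers move at their own pace and stop on an object; "squeeze" is the grip in N (left out, the last holds). Time passes only in rows, so rows that repeat a pose let the fingers close. It gives the time, the measured TCP pose, the force, the opening and the grip force at its end, in the units of the state.
- monitor.sense(): the state, without advancing time (a new reading comes with each control period).
- cams.grab_frame(name): name is "scene" or "top"; returns a dict with "image" (400x640x3 uint8, red, green, blue), "fx", "fy", "cx", "cy" (pixels), "R" (3x3) and "t" (3): a world point X has camera coordinates R X + t. Camera axes: x right, y down, z forward; pixel columns grow to the right and rows downward; lengths in mm; the calibration is good to about 2 mm. A picture is of the moment at which its call begins. There is no depth.
- order.finish_job(): hands the job in; it is judged then, once.
The state is a dict: "clock": time; "joint_positions": joint angles; "qd": joint speeds; "effort": joint torques, N m; "ee_pos": TCP position; "tool_rot": TCP orientation; "wrist_force": force on the tool from outside, world axes, zero at the start; "torque": the same for the moment, N m; "finger_gap": opening from 0.0 (shut) to 1.0 (fully open); "grasp_force": force on a finger pad.
Only numpy, scipy, OpenCV 4.12 (cv2) and the standard library are available. Lean on these libraries where they do the work, as an engineer would, in place of code of your own. Each camera call takes 0.05 s, during which the arm holds its last target. There are 200 camera calls.

## Task

Lay the long aluminium tube level in both V-notches of the blow-off jig, centred so that about the same length sticks out at each end, and let go of it. Then wind the air valve's handwheel fully shut (clockwise from above) until it meets its stop, and open it again by exactly two full turns. Finish while still holding the wheel's upright handle in the gripper with the wheel at rest, and leave the other things on the bench where they are.

Things in the scene. Friction and masses are not known exactly. Their poses are not given: they have to be found in the camera images.
- tube_center (a point): centre of the aluminium tube: a plain round tube 260 mm long, 32 mm outer diameter, about 0.14 kg, lying on the bench at the start. The point lies on the tube's axis, halfway along it; its x axis runs along the tube (either end may lead), and it may have rolled about that axis
- tube: the same aluminium tube; x axis along the tube, origin 16 mm off its axis (use the centre point instead)
- jig_seat (a point): where the tube's centre lies when the tube rests in both notches of the jig, centred: 66 mm above the bench, over the middle of the jig; x axis along the notches (the tube may lie either way round), z up. Below the tube, between the saddles, is only a low brass air bar (14 mm wide, top 29 mm above the bench), so the tube can be held at its middle from above while it is laid down
- jig: blow-off jig, fixed to the bench: a 210 x 100 x 12 mm aluminium plate with two steel saddles with upward-opening 90-degree V-notches, 24 mm thick, 75 mm either side of the middle along x. Each notch's bottom is 43 mm and its upper edges 67 mm above the bench; a saddle is about 62 mm wide. Origin: middle of the plate's underside; x along the notches
- valve (a joint): how far the air valve's handwheel is open, in rad: 0 shut against its hard stop, growing as the wheel turns counter-clockwise seen from above; one full turn is 6.283 and it can open by four. It starts a third of a turn to 1.2 turns open. Friction only (about 0.08 N m): it stays where it is left
- valve_axis (a point): point on the upright axis of the valve wheel, 127 mm above the bench, level with the handle's middle. The valve is brass, fixed to the bench, 152 mm long over its pipe stubs; its dark iron handwheel has three spokes, 113 mm outer diameter, and lies flat, its top 97 mm above the bench
- handle_grip (a point): on the axis, at mid-height (127 mm above the bench), of the wheel's handle: an upright black round grip, 22 mm diameter, 50 mm tall (99 to 149 mm above the bench), on the wheel's rim 50 mm from its axis. It spins freely about its own upright axis, so a hand holding it from above can carry it round the wheel without turning
- handle: the same handle; origin at the centre of its foot, 99 mm above the bench
- offcut: Not part of the job: short, thick white plastic pipe offcut, 50 mm diameter, 90 mm long, lying on the bench; origin on its underside as built
- tape_roll: Not part of the job: roll of paper tape lying flat, 100 mm diameter, 24 mm high; origin at the centre of its underside
- sanding_block: Not part of the job: cork sanding block 70 x 110 x 30 mm; origin at the centre of its underside
- screwdriver: Not part of the job: screwdriver with a black handle, lying; origin on its underside
- dust_brush: Not part of the job: wooden-handled dust brush, lying; origin on its underside
- foam_branch: Not part of the job: forked branch of blue foam, about 240 mm long, 44 mm thick, lying; origin on its underside near the fork
- wood_scrap: Not part of the job: scrap of pale wood 120 x 40 x 20 mm; origin at the centre of its underside

How it is judged (in metres and radians):
On the way, in this order (a step that is already met when the one before it is completed fails the run):
1. the tube rests level and centred in both V-notches and has been let go (x of tube_center in the frame of jig_seat between -0.03 and 0.03 m and y of tube_center in the frame of jig_seat between -0.005 and 0.005 m and z of tube_center in the frame of jig_seat between -0.005 and 0.004 m and angle between the x axis of tube and the x axis of jig_seat, either way round below 0.04 rad and angle between tube's own x axis and vertical between 1.5308 and 1.6108 rad and contact force between the fingers and tube below 0.2 N), for 0.3 s.
2. the valve is wound shut onto its stop (value of joint valve below 0.08 rad), for 0.1 s.
At the end, for the whole second after the job is handed in: Valve 12.57 rad (two turns) open within 0.2 and at rest, its handle gripped with over 2 N; tube untouched in both notches, its centre within 30 mm lengthwise, 5 mm sideways, 5 mm below to 4 mm above the seat point, within 0.04 rad of level and of the notches (all of step 1 and value of joint valve between 12.366 and 12.766 rad and velocity of joint valve between -0.15 and 0.15 rad/s and contact force between the fingers and handle above 2 N); the arm keeps its last pose, push and grip.
It fails at once if another thing on the bench was moved by more than 40 mm (distance of any of offcut, tape_roll, sanding_block, screwdriver, dust_brush, foam_branch, wood_scrap from where it was at the start of the episode above 0.04 m).
It also fails if it takes over 72 s, if anything falls off the work surface, if the arm or the gripper's body presses on something with over 40 N, if the wrist force passes 120 N, or if a joint passes its speed limit or range.

## Working session

There is one attempt and no reset: what is moved stays moved. The work goes in short steps, Python scripts to look and compute and a tool call to move; the robot and the scene stay as the last step left them, time stands still between calls to the robot, and variables do not carry over. Pictures are saved under pics/ and viewed, at most 10 in all, crops included, and the job is handed in when it is done.

Besides the shell and the picture viewer there is one more tool, called after "Call:" as name(argument=value, ...), one argument or row to a line, values as JSON. move_arm: Moves the arm, as the interface text tells. Its arguments: {"type":"object","properties":{"deltas":{"type":"array"},"squeeze":{"type":"number"}},"required":["deltas"]}

```bash
mkdir -p pics; python3 - <<'E'
from bench import monitor,cams
import cv2,numpy as np
for n in("scene","top"):
    f=cams.grab_frame(n); cv2.imwrite(f"pics/{n}0.png",f["image"][:,:,::-1])
    print(n,f["fx"],f["fy"],f["cx"],f["cy"],np.round(f["R"],4).tolist(),np.round(f["t"],1).tolist())
print(monitor.sense())
E
```

```text
scene 387.65282722513393 387.65282722513393 313.16602243330453 197.22623510089082 [[0.1338, 0.9909, 0.0145], [0.7905, -0.0979, -0.6046], [-0.5977, 0.0923, -0.7964]] [-75.7, -434.2, 1515.0]
top 389.1851572110763 389.1851572110763 313.2048177590937 206.60196204739185 [[0.0292, -0.9996, -0.0035], [-0.9821, -0.028, -0.1861], [0.1859, 0.0089, -0.9825]] [-17.0, 620.2, 1134.3]
{'clock': 0.1, 'joint_positions': array([-1.22809425e+00,  8.79112382e-02,  1.37207457e+00, -2.54557007e-06,
        1.68358163e+00, -1.03080000e-01]), 'qd': array([-0.00033005,  0.00064098, -0.00199868, -0.00011637,  0.00103475,
       -0.00035749]), 'effort': array([ 2.64142145e-03, -3.41249514e+01, -3.03302658e+01,  7.20159989e-02,
        3.04729852e-02, -8.42828945e-05]), 'ee_pos': array([ 236.98343676, -495.79544562,  204.41921838]), 'tool_rot': array([ 9.75262017e-01,  2.21049819e-01, -1.19273170e-04, -9.80160453e-04]), 'wrist_force': array([-0.02926812, -0.07400464, -0.51981861]), 'torque': array([-0.05095622, -0.02475542, -0.03690327]), 'grasp_force': 0.0, 'finger_gap': 1.0013532642674012}
```

View pics/top0.png

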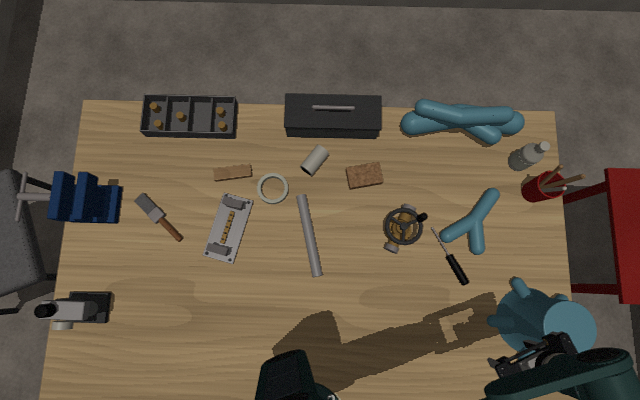

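View pics/scene0.png

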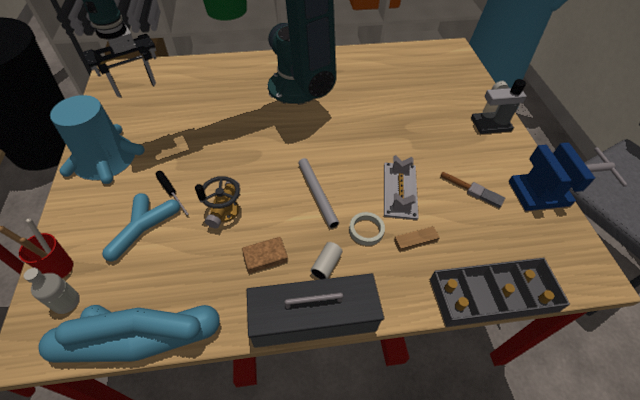

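The top view shows the tube from (303,196) to (317,275), the jig around (229,228), and the wheel around (403,226) with its black handle at (421,217). In the scene view the tube runs (305,162)-(334,225), the jig is at (401,190) and the handle at (200,191).

```bash
cat > h.py <<'E'
import cv2,numpy as np
from bench import monitor,cams
def ray(f,p):
    R=np.array(f["R"]);t=np.array(f["t"])
    d=R.T@np.array([(p[0]-f["cx"])/f["fx"],(p[1]-f["cy"])/f["fy"],1]);return -R.T@t,d
def onz(f,p,z):
    c,d=ray(f,p);return c+d*(z-c[2])/d[2]
def tri(f,p,g,q):
    (a,u),(b,v)=ray(f,p),ray(g,q)
    s=np.linalg.lstsq(np.c_[u,-v],b-a,rcond=None)[0]
    P,Q=a+u*s[0],b+v*s[1];return (P+Q)/2,np.linalg.norm(P-Q)
def proj(f,X):
    c=np.array(f["R"])@X+f["t"];return [f["fx"]*c[0]/c[2]+f["cx"],f["fy"]*c[1]/c[2]+f["cy"]]
def blob(f,box,fn):
    x0,y0,x1,y1=box;im=f["image"][y0:y1,x0:x1]
    hsv=cv2.cvtColor(im,cv2.COLOR_RGB2HSV).astype(int)
    m=fn(hsv[...,0],hsv[...,1],hsv[...,2]).astype(np.uint8)
    cs=cv2.findContours(m,0,1,offset=(x0,y0))[0]
    return max(cs,key=cv2.contourArea)
E
python3 - <<'E'
from h import *
T=cams.grab_frame("top");S=cams.grab_frame("scene")
grey=lambda h,s,v:(s<50)&(v>60)
np.set_printoptions(precision=1,suppress=True)
for n,f,tb,jb in(("top",T,(290,185,335,285),(195,185,262,270)),("scene",S,(290,150,345,235),(375,145,427,225))):
    for k,b,z in(("tube",tb,16),("jig",jb,12)):
        c=blob(f,b,grey);r=cv2.minAreaRect(c);bx=cv2.boxPoints(r)
        P=np.array([onz(f,p,z) for p in bx]);e=P[1]-P[0],P[2]-P[1]
        l=max(e,key=np.linalg.norm)
        print(n,k,r,cv2.contourArea(c),P.mean(0),[np.linalg.norm(x) for x in e],"yaw",np.arctan2(l[1],l[0]))
for n,f,b in(("top",T,(410,205,435,228)),("scene",S,(190,178,212,205))):
    c=blob(f,b,lambda h,s,v:v<45);print(n,"handle",cv2.minAreaRect(c),onz(f,cv2.minAreaRect(c)[0],127))
def crop(f,b,k):return cv2.resize(f["image"][b[1]:b[3],b[0]:b[2],::-1],None,fx=k,fy=k,interpolation=cv2.INTER_CUBIC)
a=[crop(T,(195,180,265,270),5),crop(T,(375,190,445,280),5)]
b=[crop(S,(370,140,440,230),5)[:450],crop(S,(180,155,250,245),5)[:450]]
# two rows trimmed to 800x600 : four crops side by side at reduced scale
im=np.vstack([np.hstack([cv2.resize(x,(400,300)) if 0 else x[:,:350] for x in a])])
cv2.imwrite("pics/c1.png",im);cv2.imwrite("pics/c2.png",np.hstack(b))
E
```

```text
top tube ((308.88018798828125, 235.0249481201172), (83.53966522216797, 9.789804458618164), 78.2317123413086) 700.0 [540.   12.8  16. ] [np.float64(31.262669389582083), np.float64(262.91473728787247)] yaw -2.9080870511739185
top jig ((227.8000030517578, 227.60000610351562), (30.990320205688477, 67.67274475097656), 18.434946060180664) 1974.0 [555.7 268.5  12. ] [np.float64(213.12259773279757), np.float64(100.71718457058148)] yaw -0.24611427790548984
scene tube ((317.20001220703125, 190.9000244140625), (71.55416870117188, 10.28591251373291), 63.43495178222656) 627.5 [531.   13.9  16. ] [np.float64(36.05769225398001), np.float64(267.6649339586573)] yaw 0.22885595416681107
scene jig ((400.5, 190.5), (55.0, 33.0), 90.0) 1338.0 [560.1 272.5  12. ] [np.float64(107.87087628999949), np.float64(219.2785704226104)] yaw -0.29526669368877156
top handle ((419.5794677734375, 216.23468017578125), (17.484495162963867, 12.617676734924316), 57.2647705078125) [ 588.  -305.5  127. ]
scene handle ((202.0294189453125, 191.61764526367188), (15.177717208862305, 23.46466064453125), 7.765166759490967) [ 589.9 -304.   127. ]
```

View pics/c1.png

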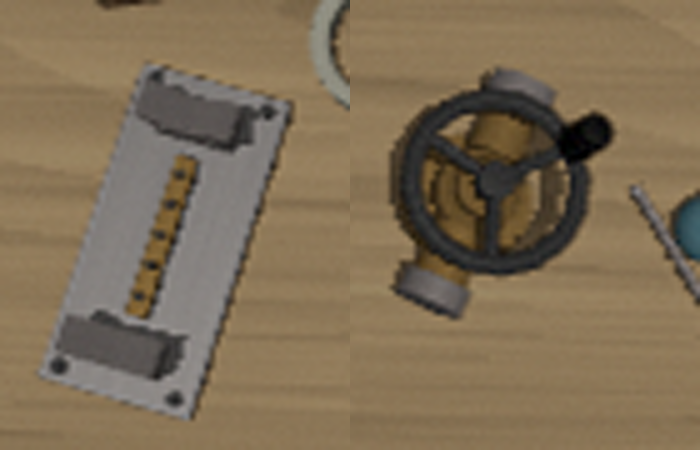

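View pics/c2.png

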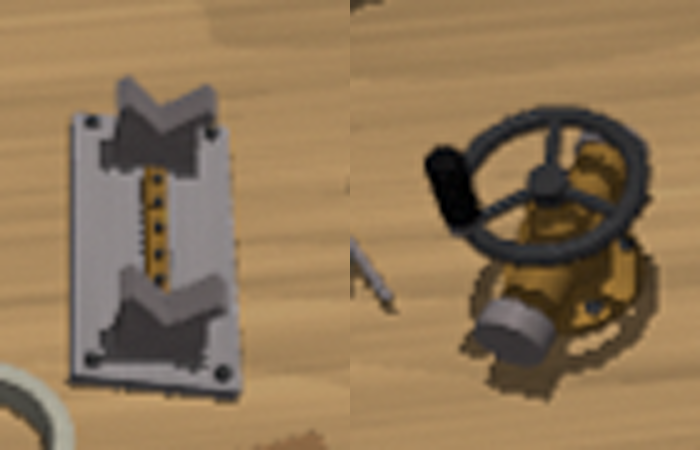

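```bash
python3 - <<'E'
from h import *
from scipy.spatial.transform import Rotation as Ro
np.set_printoptions(precision=1,suppress=True)
T=cams.grab_frame("top");S=cams.grab_frame("scene")
pt=lambda a,x,y,ox,oy:(ox+(a[0]-x+.5)/5-.5,oy+(a[1]-y+.5)/5-.5)
tp=lambda a,x=0:pt(a,x,0,195 if x==0 else 375,180 if x==0 else 190)
sp=lambda a,x=0:pt(a,x,0,370 if x==0 else 180,140 if x==0 else 155)
A=[(153,75),(268,113),(175,399),(59,367)];B=[(210,373+0),(0,0)]
# scene: camera faces robot; far side of top picture = near in scene, left in top = right in scene
B=[(222,373),(92,360),(92,122),(210,133)]
W=[tri(T,tp(a),S,sp(b)) for a,b in zip(A,B)]
for w in W:print(w)
P=np.array([w[0] for w in W]);c=P.mean(0);l=(P[0]+P[1]-P[2]-P[3])/2
print("jig c",c,"yaw %.4f"%np.arctan2(l[1],l[0]))
C=[onz(T,tp(a),12) for a in [(147,65),(291,102),(192,418),(40,374)]]
C=np.array(C);l=(C[0]+C[1]-C[2]-C[3])/2
print("corners",C.mean(0),l,"yaw %.4f"%np.arctan2(l[1],l[0]))
for n,a,b in(("hub",(493,180),(547,183)),("ring",(495,180),(551,185)),("htop",(596,128),(443,157)),("hfoot",(574,146),(460,216))):
    print(n,tri(T,tp(a,350),S,sp(b,350)))
g=lambda h,s,v:(s<50)&(v>60)
for f,b in((T,(290,185,335,285)),(S,(290,150,345,235))):
    x=blob(f,b,g).reshape(-1,2)
    bx=cv2.boxPoints(cv2.minAreaRect(x.astype(np.float32)))
    bx=bx[np.argsort(bx[:,1])];e=[onz(f,bx[i:i+2].mean(0),16) for i in(0,2)];print("tube ends",e,np.linalg.norm(e[0]-e[1]))
q=Ro.from_quat(monitor.sense()["tool_rot"]).as_matrix();print(q)
E
```

```text
(array([659.6, 284.2,  15.9]), np.float64(1.2291113746055973))
(array([638. , 211.1,  11.5]), np.float64(3.512476767641493))
(array([455.1, 257.7,  13. ]), np.float64(3.5033751706754965))
(array([472.9, 331.7,  12. ]), np.float64(3.5607909111865164))
jig c [556.4 271.2  13.1] yaw -0.2492
corners [555.8 267.5  12. ] [200.3 -51.2   0. ] yaw -0.2501
hub (array([ 564.8, -266.1,   91.1]), np.float64(0.23968543716563767))
ring (array([ 565. , -265.9,   89.8]), np.float64(3.6261276087353806))
htop (array([ 587.5, -310.4,  149. ]), np.float64(2.053521058813361))
hfoot (array([ 585.7, -312.5,   95.7]), np.float64(1.2185518453576072))
tube ends [array([667.8,  43.5,  16. ]), array([412.2, -17.9,  16. ])] 262.79983996138947
tube ends [array([401.7, -17.4,  16. ]), array([660.3,  45. ,  16. ])] 265.9428695942307
[[ 0.9  0.4 -0. ]
 [ 0.4 -0.9  0. ]
 [ 0.  -0.  -1. ]]
```

Call:
move_arm(
  deltas=[
    [0,0,0,0.8,-0.55,0,1],
    [0,0,0,0.8,-0.55,0,1],
    [0,0,0,0.8,-0.55,0,1],
    [0,0,0,0.8,-0.55,0,1],
    [0,0,0,0.8,-0.55,0,1],
  ],
)

```text
clock: 0.8
ee_pos: [336.2, -324.1, 206.0]
tool_rot: [0.975, 0.224, 0.001, -0.0]
wrist_force: [0.3, -0.6, -0.1]
finger_gap: 1.001
grasp_force: 0.0
```

Call:
move_arm(
  deltas=[
    [0,0,0,0.8,-0.55,0,1],
    [0,0,0,0.8,-0.55,0,1],
    [0,0,0,0.8,-0.55,0,1],
    [0,0,0,0.8,-0.55,0,1],
    [0,0,0,0.8,-0.55,0,1],
  ],
)

```text
clock: 1.3
ee_pos: [432.8, -156.4, 205.5]
tool_rot: [0.974, 0.224, 0.001, -0.001]
wrist_force: [-0.6, 0.3, 0.1]
finger_gap: 1.004
grasp_force: 0.0
```

Call:
move_arm(
  deltas=[
    [0,0,0.067,0.8,-0.55,0,1],
    [0,0,0.067,0.8,-0.55,0.2,1],
    [0,0,0.067,0.8,-0.55,0.4,1],
    [0,0,0.067,0.8,-0.55,0.5,1],
    [0,0,0.067,0.8,-0.55,0.5,1],
    [0,0,0.067,0.8,-0.55,0.5,1],
    [0,0,0.067,0.8,-0.55,0.5,1],
  ],
)

```text
clock: 2.0
ee_pos: [527.7, 7.1, 104.9]
tool_rot: [0.993, 0.117, -0.001, 0.0]
wrist_force: [0.7, 0.1, 0.2]
finger_gap: 1.002
grasp_force: 0.0
```

```bash
cat > go.py <<'E'
# python3 go.py x y z phi : deltas (scaled) from the measured pose
import sys,numpy as np
from bench import monitor
from scipy.spatial.transform import Rotation as Ro
s=monitor.sense();R=Ro.from_quat(s["tool_rot"]);x,y,z,p=map(float,sys.argv[1:])
G=Ro.from_matrix([[np.cos(p),np.sin(p),0],[np.sin(p),-np.cos(p),0],[0,0,-1]])
print("t",s["clock"],"tcp",np.round(s["ee_pos"],1),"phi",np.round(np.arctan2(*R.as_matrix()[[1,0],[0,0]]),4),"F",np.round(s["wrist_force"],1),"gap",round(s["finger_gap"],3),"grip",round(s["grasp_force"],1),"q",np.round(s["joint_positions"],2))
print("turn",np.round((R.inv()*G).as_rotvec()/np.pi,4),"shift",np.round(R.inv().apply(np.array([x,y,z])-s["ee_pos"])/200,4))
E
python3 go.py 536 13.5 4 0.236
```

```text
t 2.0 tcp [527.7   7.1 104.9] phi 0.235 F [0.7 0.1 0.2] gap 1.002 grip 0.0 q [-0.09  0.08  1.58 -0.    1.48  1.24]
turn [ 0.0002  0.0007 -0.0003] shift [ 0.0489 -0.0219  0.5046]
```

Call:
move_arm(
  deltas=[
    [0,0,0,0.049,-0.022,0.2,1],
    [0,0,0,0.049,-0.022,0.38,1],
    [0,0,0,0.049,-0.022,0.5,1],
    [0,0,0,0.049,-0.022,0.5,1],
    [0,0,0,0.049,-0.022,0.5,-1],
    [0,0,0,0.049,-0.022,0.5,-1],
    [0,0,0,0.049,-0.022,0.5,-1],
    [0,0,0,0.049,-0.022,0.5,-1],
    [0,0,0,0.049,-0.022,0.5,-1],
    [0,0,0,0.049,-0.022,0.5,-1],
    [0,0,0,0.049,-0.022,0.5,-1],
  ],
  squeeze=30,
)

```text
clock: 3.1
ee_pos: [536.4, 15.1, 5.5]
tool_rot: [0.993, 0.117, 0.0, 0.0]
wrist_force: [0.7, 0.5, -0.2]
finger_gap: 0.44
grasp_force: 0.0
```

```bash
python3 go.py 536 13.5 150 -0.25; python3 - <<'E'
from h import *
for n in("top","scene"):
    f=cams.grab_frame(n);cv2.imwrite(f"pics/{n}1.png",f["image"][:,:,::-1])
E
```

```text
t 3.1 tcp [536.4  15.1   5.5] phi 0.2355 F [ 0.7  0.5 -0.2] gap 0.44 grip 0.0 q [-0.08  0.19  1.67 -0.    1.28  1.26]
turn [ 0.     -0.      0.1545] shift [-0.004   0.0073 -0.7224]
```

Fingers are still closing; wait until they grip (gap ≈ 0.34), then lift.

Call:
move_arm(
  deltas=[
    [0,0,0,0,0,0,-1],
    [0,0,0,0,0,0,-1],
    [0,0,0,0,0,0,-1],
    [0,0,0,0,0,0,-1],
    [0,0,0,0,0,0,-1],
  ],
)

```text
clock: 3.7
ee_pos: [536.5, 14.9, 5.5]
tool_rot: [0.993, 0.117, 0.0, 0.0]
wrist_force: [0.5, -1.3, -0.2]
finger_gap: 0.33
grasp_force: 30.0
```

Call:
move_arm(
  deltas=[
    [0,0,0,0,0,-0.1,-1],
    [0,0,0,0,0,-0.3,-1],
    [0,0,0,0,0,-0.5,-1],
    [0,0,0.05,0,0,-0.65,-1],
    [0,0,0.1,0,0,-0.65,-1],
    [0,0,0.155,0,0,-0.65,-1],
    [0,0,0.155,0,0,-0.65,-1],
    [0,0,0.155,0,0,-0.65,-1],
    [0,0,0.155,0,0,-0.65,-1],
  ],
)

```text
clock: 4.6
ee_pos: [536.0, 15.2, 134.9]
tool_rot: [0.992, -0.125, -0.001, -0.0]
wrist_force: [0.1, 0.5, -1.0]
finger_gap: 0.332
grasp_force: 30.0
```

```bash
python3 go.py 556 270 135 -0.25; python3 - <<'E'
from h import *
ims=[]
for n,(x,y) in(("top",(220,130)),("scene",(250,100))):
    f=cams.grab_frame(n);ims.append(cv2.resize(f["image"][y:y+150,x:x+200,::-1],(400,300)))
cv2.imwrite("pics/lift.png",np.hstack(ims))
E
```

```text
t 4.6 tcp [536.   15.2 134.9] phi -0.2506 F [ 0.1  0.5 -1. ] gap 0.332 grip 30.0 q [-0.08  0.08  1.52  0.    1.54  1.74]
turn [ 0.      0.0004 -0.0002] shift [-2.1940e-01 -1.2591e+00 -4.0000e-04]
```

View pics/lift.png

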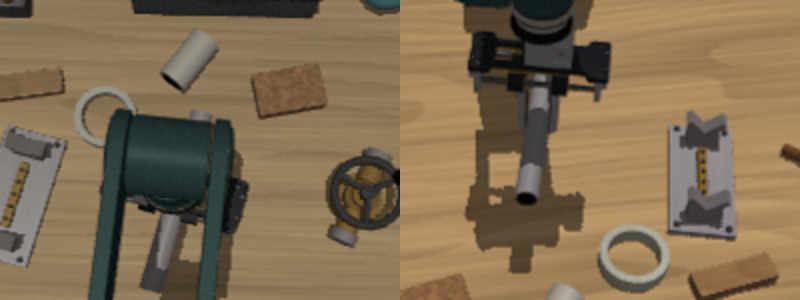

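The tube is gripped at its middle; its near end shows at (526,198) in the crop, i.e. scene pixel (313,199).

```bash
python3 - <<'E'
from h import *
f=cams.grab_frame("scene")
for dz in(-10,0,10):
  for L in(125,130,135):
    print(dz,L,proj(f,np.array([536+L*np.cos(.25),15.2-L*np.sin(.25),146+dz])))
c=blob(f,(290,120,330,210),lambda h,s,v:v<40);print(cv2.minAreaRect(c))
c=blob(f,(300,185,325,210),lambda h,s,v:v<40);print(cv2.minAreaRect(c))
E
```

```text
-10 125 [np.float64(312.631532735281), np.float64(198.96112689082383)]
-10 130 [np.float64(312.4080766175937), np.float64(200.48337854781136)]
-10 135 [np.float64(312.1832839282391), np.float64(202.014735341217)]
0 125 [np.float64(312.6831701214681), np.float64(196.64145594496318)]
0 130 [np.float64(312.4580923244449), np.float64(198.1688405048586)]
0 135 [np.float64(312.2316575183777), np.float64(199.70543376809542)]
10 125 [np.float64(312.73563280822174), np.float64(194.28471058679602)]
10 130 [np.float64(312.5089098349614), np.float64(195.81719801606528)]
10 135 [np.float64(312.28080894384874), np.float64(197.35899919839972)]
((309.5, 133.5), (27.0, 39.0), 90.0)
((312.6499938964844, 199.05003356933594), (9.486830711364746, 5.375871658325195), 18.43494987487793)
```

Call:
move_arm(
  deltas=[
    [0,0,0,-0.06,-0.24,0,-1],
    [0,0,0,-0.11,-0.45,0,-1],
    [0,0,0,-0.16,-0.7,0,-1],
    [0,0,0,-0.2,-0.9,0,-1],
    [0,0,0,-0.2,-0.9,0,-1],
    [0,0,0,-0.2,-0.9,0,-1],
  ],
)

```text
clock: 5.35
ee_pos: [542.3, 200.0, 135.1]
tool_rot: [0.992, -0.124, -0.0, 0.0]
wrist_force: [-0.5, 0.2, -0.9]
finger_gap: 0.333
grasp_force: 30.0
```

```bash
python3 go.py 556 269.5 75 -0.25
```

```text
t 5.35 tcp [542.3 200.  135.1] phi -0.2491 F [-0.5  0.2 -0.9] gap 0.333 grip 30.0 q [ 0.26  0.17  1.41 -0.    1.55  2.08]
turn [0.0003 0.0001 0.0003] shift [-0.019  -0.3539  0.3002]
```

Call:
move_arm(
  deltas=[
    [0,0,0,-0.01,-0.2,0,-1],
    [0,0,0,-0.019,-0.354,0,-1],
    [0,0,0,-0.019,-0.354,0.1,-1],
    [0,0,0,-0.019,-0.354,0.22,-1],
    [0,0,0,-0.019,-0.354,0.3,-1],
    [0,0,0,-0.019,-0.354,0.3,-1],
  ],
)

```text
clock: 5.95
ee_pos: [554.6, 266.3, 71.9]
tool_rot: [0.992, -0.126, -0.003, 0.002]
wrist_force: [0.0, -0.5, -1.8]
finger_gap: 0.334
grasp_force: 30.0
```

```bash
python3 go.py 556 269.5 56 -0.25;python3 - <<'E'
from h import *
f=cams.grab_frame("scene");ims=[cv2.resize(f["image"][120:240,330:450,::-1],(480,480),interpolation=cv2.INTER_CUBIC)]
cv2.imwrite("pics/pre.png",np.hstack(ims))
E
```

```text
t 5.95 tcp [554.6 266.3  71.9] phi -0.2536 F [ 0.  -0.5 -1.8] gap 0.334 grip 30.0 q [ 0.36  0.3   1.39 -0.    1.46  2.18]
turn [ 0.0015  0.0018 -0.0011] shift [ 0.003  -0.0175  0.0794]
```

View pics/pre.png

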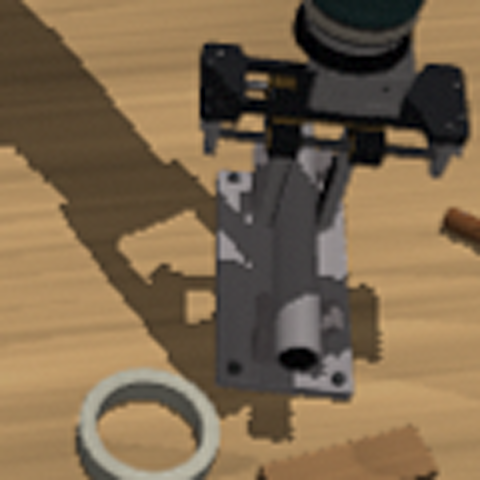

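The tube hangs over the jig, aligned with the plate; its near end is at crop (297,355). I'll lower it now.

Call:
move_arm(
  deltas=[
    [0,0,0,0,0,0,-1],
    [0,0,0,0,0,0.03,-1],
    [0,0,0,0,0,0.06,-1],
    [0,0,0,0,0,0.085,-1],
    [0,0,0,0,0,0.09,-1],
    [0,0,0,0,0,0.09,-1],
  ],
)

```text
clock: 6.6
ee_pos: [556.6, 269.1, 57.5]
tool_rot: [0.992, -0.125, 0.0, -0.0]
wrist_force: [0.8, 0.3, -1.0]
finger_gap: 0.336
grasp_force: 30.0
```

```bash
python3 go.py 556 269.5 56 -0.25
```

```text
t 6.6 tcp [556.6 269.1  57.5] phi -0.2513 F [ 0.8  0.3 -1. ] gap 0.336 grip 30.0 q [0.36 0.31 1.41 0.   1.42 2.18]
turn [-0.0001 -0.0001 -0.0004] shift [-0.0034 -0.0011  0.0076]
```

Call:
move_arm(
  deltas=[
    [0,0,0,0,0,0.005,-1],
    [0,0,0,0,0,0.01,-1],
    [0,0,0,0,0,0.013,-1],
    [0,0,0,0,0,0.013,-1],
  ],
)

```text
clock: 7.0
ee_pos: [557.2, 269.9, 56.6]
tool_rot: [0.992, -0.125, 0.001, -0.001]
wrist_force: [-1.1, 2.2, 5.4]
finger_gap: 0.332
grasp_force: 30.0
```

```bash
python3 go.py 556 269.5 56 -0.25
```

```text
t 7.0 tcp [557.2 269.9  56.6] phi -0.2514 F [-1.1  2.2  5.4] gap 0.332 grip 30.0 q [0.36 0.31 1.41 0.   1.42 2.18]
turn [-0.0008 -0.0006 -0.0004] shift [-0.0053  0.0033  0.0028]
```

Contact at the expected height. Release and rise.

Call:
move_arm(
  deltas=[
    [0,0,0,0,0,0,-0.2],
    [0,0,0,0,0,0,0.2],
    [0,0,0,0,0,0,0.6],
    [0,0,0,0,0,0,0.8],
    [0,0,0,0,0,0,0.8],
    [0,0,0,0,0,-0.1,0.8],
    [0,0,0,0,0,-0.3,0.8],
    [0,0,0,0,0,-0.5,0.8],
    [0,0,0,0,0,-0.7,0.8],
    [0,0,0,0,0,-0.75,0.8],
    [0,0,0,0,0,-0.75,0.8],
  ],
)

```text
clock: 8.1
ee_pos: [557.5, 269.1, 207.3]
tool_rot: [0.992, -0.126, 0.002, -0.001]
wrist_force: [0.2, 0.2, -0.4]
finger_gap: 0.903
grasp_force: 0.0
```

Call:
move_arm(
  deltas=[
    [0,0,0,0,0.25,0,0.8],
    [0,0,0,0,0.5,0,0.8],
    [0,0,0,0,0.75,0,0.8],
    [0,0,0,0,1,0,0.8],
    [0,0,0,0,1,0,0.8],
  ],
)

```text
clock: 8.6
ee_pos: [504.3, 70.1, 201.8]
tool_rot: [0.992, -0.129, -0.003, 0.002]
wrist_force: [0.4, 0.4, 0.8]
finger_gap: 0.899
grasp_force: 0.0
```

```bash
python3 go.py 587 -311 110 -0.25;python3 - <<'E'
from h import *
f=cams.grab_frame("scene");g=cams.grab_frame("top")
ims=[cv2.resize(i[...,::-1],(400,400),interpolation=cv2.INTER_CUBIC) for i in(f["image"][130:230,350:450],g["image"][180:280,180:280])]
cv2.imwrite("pics/placed.png",np.hstack(ims))
E
```

```text
t 8.6 tcp [504.3  70.1 201.8] phi -0.259 F [0.4 0.4 0.8] gap 0.899 grip 0.0 q [ 0.03  0.    1.47 -0.    1.68  1.86]
turn [ 0.0013  0.0015 -0.0029] shift [0.89   1.7341 0.4619]
```

View pics/placed.png

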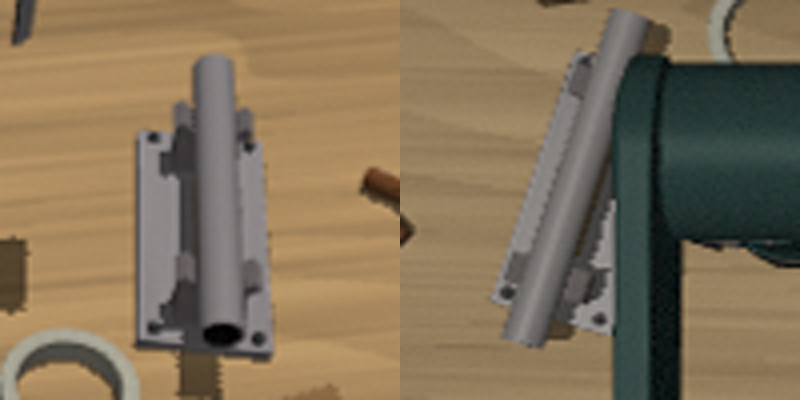

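The tube lies in both notches, parallel to the plate. Its ends are at top crop (630,14) and (525,343). Next I'll check centring and travel to the handle.

Call:
move_arm(
  deltas=[
    [0,0,0,0.1,0.2,0,0.8],
    [0,0,0,0.2,0.4,0,0.8],
    [0,0,0,0.3,0.6,0,0.8],
    [0,0,0,0.4,0.8,0,0.8],
    [0,0,0,0.44,0.87,0,0.8],
    [0,0,0,0.44,0.87,0,0.8],
  ],
)

```text
clock: 9.3
ee_pos: [548.9, -115.6, 202.7]
tool_rot: [0.992, -0.126, -0.002, -0.0]
wrist_force: [-0.4, 0.4, -0.3]
finger_gap: 0.899
grasp_force: 0.0
```

Call:
move_arm(
  deltas=[
    [0,0,0,0.1,0.2,0,0.8],
    [0,0,0,0.2,0.4,0,0.8],
    [0,0,0,0.3,0.6,0,0.8],
    [0,0,0,0.4,0.8,0,0.8],
    [0,0,0,0.44,0.87,0,0.8],
    [0,0,0,0.44,0.87,0,0.8],
    [0,0,0,0.44,0.87,0,0.8],
  ],
)

```text
clock: 10.0
ee_pos: [591.1, -303.0, 204.2]
tool_rot: [0.992, -0.124, -0.001, -0.001]
wrist_force: [-1.0, -0.3, -0.4]
finger_gap: 0.898
grasp_force: 0.0
```

```bash
python3 go.py 587 -311 110 -0.25;python3 - <<'E'
from h import *
np.set_printoptions(precision=2,suppress=True)
f=cams.grab_frame("scene");g=cams.grab_frame("top")
c=lambda u,v,x,y:(x+(u+.5)/4-.5,y+(v+.5)/4-.5)
A=onz(g,c(229,13,180,180),66);B=onz(g,c(125,344,180,180),66);print(A,B,(A+B)/2,np.linalg.norm(A-B),np.arctan2(*(A-B)[[1,0]]))
A=onz(f,c(222,335,350,130),66);B=onz(f,c(214,68,350,130),66);print(A,B,(A+B)/2,np.linalg.norm(A-B))
cv2.imwrite("pics/h.png",np.hstack([cv2.resize(i[...,::-1],(400,400),interpolation=cv2.INTER_CUBIC) for i in(f["image"][120:240,150:270],g["image"][170:290,350:470])]))
E
```

```text
t 10.0 tcp [ 591.1 -303.   204.2] phi -0.2491 F [-1.  -0.3 -0.4] gap 0.898 grip 0.0 q [-0.56  0.35  1.06  0.    1.73  1.26]
turn [-0.0006  0.0004  0.0003] shift [-0.0094  0.0445  0.4711]
[686.63 238.15  66.  ] [432.48 298.59  66.  ] [559.56 268.37  66.  ] 261.2355098528306 -0.2334707340305494
[686.13 240.02  66.  ] [434.27 305.08  66.  ] [560.2  272.55  66.  ] 260.1243784643163
```

View pics/h.png

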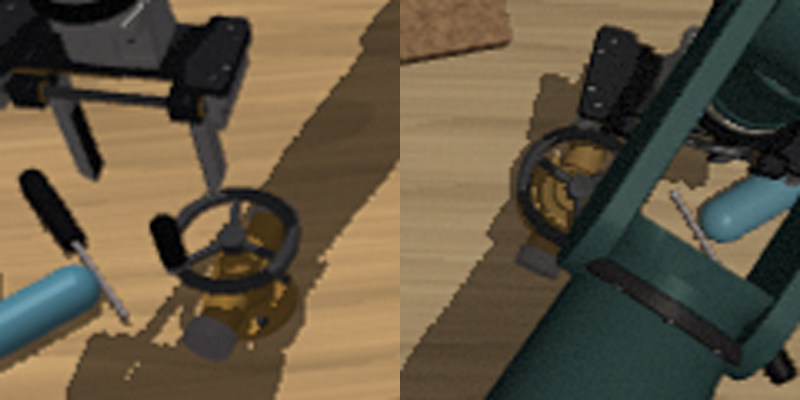

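The handle is still free at scene pixel (200,192), with the open fingers above it. Tube centre is within ~4 mm of the seat. Descending and gripping now.

Call:
move_arm(
  deltas=[
    [0,0,0,-0.01,0.044,0,0.4],
    [0,0,0,-0.01,0.044,0.1,0.4],
    [0,0,0,-0.01,0.044,0.28,0.3],
    [0,0,0,-0.01,0.044,0.42,0.2],
    [0,0,0,-0.01,0.044,0.47,0],
    [0,0,0,-0.01,0.044,0.47,-1],
    [0,0,0,-0.01,0.044,0.47,-1],
    [0,0,0,-0.01,0.044,0.47,-1],
    [0,0,0,-0.01,0.044,0.47,-1],
    [0,0,0,-0.01,0.044,0.47,-1],
    [0,0,0,-0.01,0.044,0.47,-1],
    [0,0,0,-0.01,0.044,0.47,-1],
  ],
  squeeze=25,
)

```text
clock: 11.3
ee_pos: [587.6, -313.4, 113.5]
tool_rot: [0.992, -0.125, 0.002, 0.0]
wrist_force: [1.0, 3.4, 6.2]
finger_gap: 0.224
grasp_force: 25.0
```

```bash
python3 go.py 587 -311 110 -0.25
```

```text
t 11.3 tcp [ 587.6 -313.4  113.5] phi -0.251 F [1.  3.4 6.2] gap 0.224 grip 25.0 q [-0.58  0.37  1.21  0.    1.56  1.25]
turn [-0.0001 -0.0012 -0.0003] shift [-0.006  -0.0108  0.0175]
```

Call:
move_arm(
  deltas=[
    [0,0,0,0,0,0,-1],
    [0,0,0,0,0,0,-1],
    [0,0,0,0,0,0,-1],
  ],
)

```text
clock: 11.6
ee_pos: [587.6, -313.4, 113.5]
tool_rot: [0.992, -0.125, 0.002, 0.0]
wrist_force: [0.9, 3.5, 6.4]
finger_gap: 0.226
grasp_force: 25.0
```

```bash
python3 go.py 587 -311 110 -0.25
```

```text
t 11.6 tcp [ 587.6 -313.4  113.5] phi -0.251 F [0.9 3.5 6.4] gap 0.226 grip 25.0 q [-0.58  0.37  1.21  0.    1.56  1.25]
turn [-0.0001 -0.0012 -0.0003] shift [-0.0059 -0.0108  0.0176]
```

```bash
cat > arc.py <<'E'
# python3 arc.py b0 step n : scaled tool-frame shifts round the wheel (deg, b = world angle - phi)
import sys,numpy as np
b0,s,n=map(float,sys.argv[1:]);b=np.radians(b0+s*np.arange(1,n+1));c=np.radians(b0)
print(np.round(.25*np.c_[np.cos(b)-np.cos(c),np.sin(c)-np.sin(b)],3).tolist())
E
python3 arc.py -50 -10 10; for b in -150 -180 -210 -240 -270 -300 -330;do python3 arc.py $b -10 3;done
```

```text
[[-0.036, 0.025], [-0.075, 0.043], [-0.117, 0.055], [-0.161, 0.058], [-0.204, 0.055], [-0.246, 0.043], [-0.286, 0.025], [-0.321, 0.0], [-0.352, -0.031], [-0.377, -0.067]]
[[-0.018, -0.039], [-0.03, -0.082], [-0.033, -0.125]]
[[0.004, -0.043], [0.015, -0.086], [0.033, -0.125]]
[[0.025, -0.036], [0.056, -0.067], [0.092, -0.092]]
[[0.039, -0.018], [0.082, -0.03], [0.125, -0.033]]
[[0.043, 0.004], [0.086, 0.015], [0.125, 0.033]]
[[0.036, 0.025], [0.067, 0.056], [0.092, 0.092]]
[[0.018, 0.039], [0.03, 0.082], [0.033, 0.125]]
```

Call:
move_arm(
  deltas=[
    [0,0,0,-0.036,0.025,-0.01,-1],
    [0,0,0,-0.075,0.043,-0.015,-1],
    [0,0,0,-0.117,0.055,-0.015,-1],
    [0,0,0,-0.161,0.058,-0.015,-1],
    [0,0,0,-0.204,0.055,-0.015,-1],
    [0,0,0,-0.246,0.043,-0.015,-1],
    [0,0,0,-0.286,0.025,-0.015,-1],
    [0,0,0,-0.321,0,-0.015,-1],
    [0,0,0,-0.352,-0.031,-0.015,-1],
    [0,0,0,-0.377,-0.067,-0.015,-1],
  ],
  squeeze=40,
)

```text
clock: 12.6
ee_pos: [519.7, -281.6, 113.7]
tool_rot: [0.992, -0.125, 0.004, -0.0]
wrist_force: [13.0, 1.4, -5.2]
finger_gap: 0.222
grasp_force: 40.0
```

```bash
cat > st.py <<'E'
import numpy as np
from bench import monitor
s=monitor.sense();p=s["ee_pos"];d=p[:2]-[565.3,-267]
np.set_printoptions(precision=1,suppress=True)
print(s["clock"],p,"r %.1f b %.1f"%(np.hypot(*d),np.degrees(np.arctan2(d[1],d[0])+.25)),"F",s["wrist_force"],"gap %.3f grip %.1f"%(s["finger_gap"],s["grasp_force"]))
open("log.txt","a").write("%f %f\n"%tuple(p[:2]))
E
python3 st.py
```

```text
12.6 [ 519.7 -281.6  113.7] r 47.9 b -147.9 F [13.   1.4 -5.2] gap 0.222 grip 40.0
```

Call:
move_arm(
  deltas=[
    [0,0,0,0.006,-0.045,0.008,-1],
    [0,0,0,-0.006,-0.088,0.008,-1],
    [0,0,0,-0.009,-0.131,0.008,-1],
  ],
)

```text
clock: 12.9
ee_pos: [518.9, -258.2, 113.5]
tool_rot: [0.992, -0.126, -0.002, 0.002]
wrist_force: [-5.8, -1.3, 6.3]
finger_gap: 0.226
grasp_force: 40.0
```

```bash
sed -i 's/565.3,-267\]/567.7,-267.5]/' st.py; python3 st.py
```

```text
12.9 [ 518.9 -258.2  113.5] r 49.7 b 183.5 F [-5.8 -1.3  6.3] gap 0.226 grip 40.0
```

Call:
move_arm(
  deltas=[
    [0,0,0,-0.004,-0.043,-0.005,-1],
    [0,0,0,0.007,-0.086,-0.005,-1],
    [0,0,0,0.025,-0.125,-0.005,-1],
  ],
)

```text
clock: 13.2
ee_pos: [531.8, -232.9, 113.5]
tool_rot: [0.992, -0.126, -0.001, 0.0]
wrist_force: [-3.3, -0.1, 3.5]
finger_gap: 0.223
grasp_force: 40.0
```

```bash
python3 st.py
```

```text
13.2 [ 531.8 -232.9  113.5] r 49.9 b 150.4 F [-3.3 -0.1  3.5] gap 0.223 grip 40.0
```

Call:
move_arm(
  deltas=[
    [0,0,0,0.025,-0.036,0,-1],
    [0,0,0,0.056,-0.067,0,-1],
    [0,0,0,0.092,-0.092,0,-1],
  ],
)

```text
clock: 13.5
ee_pos: [555.9, -218.9, 113.5]
tool_rot: [0.992, -0.125, 0.0, -0.0]
wrist_force: [-3.3, 1.1, 4.0]
finger_gap: 0.222
grasp_force: 40.0
```

```bash
python3 st.py
```

```text
13.5 [ 555.9 -218.9  113.5] r 50.1 b 118.0 F [-3.3  1.1  4. ] gap 0.222 grip 40.0
```

Call:
move_arm(
  deltas=[
    [0,0,0,0.039,-0.018,0,-1],
    [0,0,0,0.082,-0.03,0,-1],
    [0,0,0,0.125,-0.033,0,-1],
  ],
)

```text
clock: 13.8
ee_pos: [582.2, -219.4, 113.5]
tool_rot: [0.992, -0.125, 0.001, -0.0]
wrist_force: [-0.7, 0.8, 4.7]
finger_gap: 0.223
grasp_force: 40.0
```

```bash
python3 st.py
```

```text
13.8 [ 582.2 -219.4  113.5] r 50.2 b 87.5 F [-0.7  0.8  4.7] gap 0.223 grip 40.0
```

Call:
move_arm(
  deltas=[
    [0,0,0,0.043,0.004,0,-1],
    [0,0,0,0.086,0.015,0,-1],
    [0,0,0,0.125,0.033,0,-1],
  ],
)

```text
clock: 14.1
ee_pos: [604.5, -233.1, 113.5]
tool_rot: [0.992, -0.125, 0.0, 0.0]
wrist_force: [-2.8, 0.2, 5.5]
finger_gap: 0.225
grasp_force: 40.0
```

```bash
python3 st.py; python3 arc.py 0 -10 3;python3 arc.py -30 -10 3;python3 arc.py -60 -10 3;python3 arc.py -90 -10 3;python3 arc.py -120 -10 3
```

```text
14.1 [ 604.5 -233.1  113.5] r 50.4 b 57.5 F [-2.8  0.2  5.5] gap 0.225 grip 40.0
[[-0.004, 0.043], [-0.015, 0.086], [-0.033, 0.125]]
[[-0.025, 0.036], [-0.056, 0.067], [-0.092, 0.092]]
[[-0.039, 0.018], [-0.082, 0.03], [-0.125, 0.033]]
[[-0.043, -0.004], [-0.086, -0.015], [-0.125, -0.033]]
[[-0.036, -0.025], [-0.067, -0.056], [-0.092, -0.092]]
```

Call:
move_arm(
  deltas=[
    [0,0,0,0.036,0.025,0,-1],
    [0,0,0,0.067,0.056,0,-1],
    [0,0,0,0.092,0.092,0,-1],
  ],
)

```text
clock: 14.4
ee_pos: [616.7, -255.7, 113.5]
tool_rot: [0.992, -0.126, -0.001, 0.0]
wrist_force: [-6.1, 0.0, 7.9]
finger_gap: 0.223
grasp_force: 40.0
```

```bash
python3 st.py
```

```text
14.4 [ 616.7 -255.7  113.5] r 50.4 b 27.9 F [-6.1  0.   7.9] gap 0.223 grip 40.0
```

Call:
move_arm(
  deltas=[
    [0,0,0,0.018,0.039,-0.005,-1],
    [0,0,0,0.03,0.082,-0.005,-1],
    [0,0,0,0.033,0.125,-0.005,-1],
  ],
)

```text
clock: 14.7
ee_pos: [616.4, -280.5, 113.5]
tool_rot: [0.992, -0.125, -0.001, -0.001]
wrist_force: [-5.4, 4.2, 4.2]
finger_gap: 0.226
grasp_force: 40.0
```

```bash
python3 st.py
```

```text
14.7 [ 616.4 -280.5  113.5] r 50.4 b -0.7 F [-5.4  4.2  4.2] gap 0.226 grip 40.0
```

Call:
move_arm(
  deltas=[
    [0,0,0,-0.01,0.043,0,-1],
    [0,0,0,-0.022,0.086,0,-1],
    [0,0,0,-0.04,0.125,0,-1],
  ],
)

```text
clock: 15.0
ee_pos: [613.0, -288.4, 113.7]
tool_rot: [0.993, -0.121, 0.009, -0.015]
wrist_force: [26.6, 37.8, -1.3]
finger_gap: 0.225
grasp_force: 40.0
```

```bash
python3 st.py
```

```text
15.0 [ 613.  -288.4  113.7] r 49.9 b -10.4 F [26.6 37.8 -1.3] gap 0.225 grip 40.0
```

Stop reached. Easing off the push and holding there to read the stop angle.

Call:
move_arm(
  deltas=[
    [0,0,0,0.02,-0.045,0,-1],
    [0,0,0,0.025,-0.06,0,-1],
    [0,0,0,0.025,-0.06,0,-1],
    [0,0,0,0.025,-0.06,0,-1],
  ],
)

```text
clock: 15.4
ee_pos: [613.7, -287.6, 113.6]
tool_rot: [0.992, -0.124, 0.002, -0.004]
wrist_force: [3.8, 11.2, 3.1]
finger_gap: 0.23
grasp_force: 40.0
```

```bash
python3 st.py; python3 - <<'E'
import numpy as np
from scipy.optimize import least_squares as L
P=np.loadtxt("log.txt")[1:]
print(L(lambda c:np.hypot(*(P-c[:2]).T)-c[2],[567,-267,50]).x)
E
```

```text
15.4 [ 613.7 -287.6  113.6] r 50.2 b -9.3 F [ 3.8 11.2  3.1] gap 0.230 grip 40.0
[ 568.05850397 -267.23213411   49.92874672]
```

```bash
sed -i 's/567.7,-267.5\]/568.1,-267.2]/' st.py; python3 st.py;python3 arc.py -15 15 12;python3 arc.py 165 15 12
```

```text
15.4 [ 613.7 -287.6  113.6] r 49.9 b -9.8 F [ 3.8 11.2  3.1] gap 0.230 grip 40.0
[[0.009, -0.065], [0.0, -0.129], [-0.025, -0.19], [-0.065, -0.241], [-0.116, -0.281], [-0.177, -0.306], [-0.241, -0.315], [-0.306, -0.306], [-0.366, -0.281], [-0.418, -0.241], [-0.458, -0.19], [-0.483, -0.129]]
[[-0.009, 0.065], [-0.0, 0.129], [0.025, 0.19], [0.065, 0.241], [0.116, 0.281], [0.177, 0.306], [0.241, 0.315], [0.306, 0.306], [0.366, 0.281], [0.418, 0.241], [0.458, 0.19], [0.483, 0.129]]
```

Call:
move_arm(
  deltas=[
    [0,0,0,0.009,-0.065,0,-1],
    [0,0,0,0,-0.129,0,-1],
    [0,0,0,-0.025,-0.19,0,-1],
    [0,0,0,-0.065,-0.241,0,-1],
    [0,0,0,-0.116,-0.281,0,-1],
    [0,0,0,-0.177,-0.306,0,-1],
    [0,0,0,-0.241,-0.315,0,-1],
    [0,0,0,-0.306,-0.306,0,-1],
    [0,0,0,-0.366,-0.281,0,-1],
    [0,0,0,-0.418,-0.241,0,-1],
    [0,0,0,-0.458,-0.19,0,-1],
    [0,0,0,-0.483,-0.129,0,-1],
  ],
)

```text
clock: 16.6
ee_pos: [523.9, -243.1, 113.7]
tool_rot: [0.992, -0.125, 0.002, -0.001]
wrist_force: [8.9, -2.0, -7.7]
finger_gap: 0.225
grasp_force: 40.0
```

```bash
python3 st.py
```

```text
16.6 [ 523.9 -243.1  113.7] r 50.3 b 165.7 F [ 8.9 -2.  -7.7] gap 0.225 grip 40.0
```

Call:
move_arm(
  deltas=[
    [0,0,0,0.0,0.063,0.005,-1],
    [0,0,0,0.01,0.126,0.005,-1],
    [0,0,0,0.035,0.187,0.005,-1],
    [0,0,0,0.075,0.238,0.005,-1],
    [0,0,0,0.126,0.278,0.005,-1],
    [0,0,0,0.187,0.303,0.005,-1],
    [0,0,0,0.251,0.312,0.005,-1],
    [0,0,0,0.316,0.303,0.005,-1],
    [0,0,0,0.374,0.279,0.005,-1],
    [0,0,0,0.424,0.24,0.005,-1],
    [0,0,0,0.462,0.19,0.005,-1],
    [0,0,0,0.485,0.129,0.005,-1],
  ],
)

```text
clock: 17.8
ee_pos: [610.4, -294.0, 113.6]
tool_rot: [0.992, -0.126, -0.001, 0.001]
wrist_force: [-5.8, 0.2, 4.8]
finger_gap: 0.227
grasp_force: 40.0
```

```bash
python3 st.py
```

```text
17.8 [ 610.4 -294.   113.6] r 50.1 b -18.0 F [-5.8  0.2  4.8] gap 0.227 grip 40.0
```

Call:
move_arm(
  deltas=[
    [0,0,0,0.007,-0.065,0,-1],
    [0,0,0,-0.002,-0.129,0,-1],
    [0,0,0,-0.027,-0.19,0,-1],
    [0,0,0,-0.065,-0.241,0,-1],
    [0,0,0,-0.116,-0.281,0,-1],
    [0,0,0,-0.177,-0.306,0,-1],
    [0,0,0,-0.241,-0.315,0,-1],
    [0,0,0,-0.304,-0.306,0,-1],
    [0,0,0,-0.362,-0.281,0,-1],
    [0,0,0,-0.412,-0.241,0,-1],
    [0,0,0,-0.451,-0.19,0,-1],
    [0,0,0,-0.475,-0.129,0,-1],
  ],
)

```text
clock: 19.0
ee_pos: [524.1, -243.3, 113.6]
tool_rot: [0.992, -0.125, -0.001, -0.001]
wrist_force: [1.0, 2.5, 4.1]
finger_gap: 0.227
grasp_force: 40.0
```

```bash
python3 st.py; python3 arc.py 165 15 11
```

```text
19.0 [ 524.1 -243.3  113.6] r 50.1 b 165.8 F [1.  2.5 4.1] gap 0.227 grip 40.0
[[-0.009, 0.065], [-0.0, 0.129], [0.025, 0.19], [0.065, 0.241], [0.116, 0.281], [0.177, 0.306], [0.241, 0.315], [0.306, 0.306], [0.366, 0.281], [0.418, 0.241], [0.458, 0.19]]
```

Call:
move_arm(
  deltas=[
    [0,0,0,-0.009,0.065,0,-1],
    [0,0,0,0,0.129,0,-1],
    [0,0,0,0.025,0.19,0,-1],
    [0,0,0,0.065,0.241,0,-1],
    [0,0,0,0.116,0.281,0,-1],
    [0,0,0,0.177,0.306,0,-1],
    [0,0,0,0.241,0.315,0,-1],
    [0,0,0,0.306,0.306,0,-1],
    [0,0,0,0.366,0.281,0,-1],
    [0,0,0,0.418,0.241,0,-1],
    [0,0,0,0.458,0.19,0,-1],
    [0,0,0,0.48,0.13,0,-1],
  ],
)

```text
clock: 20.2
ee_pos: [610.6, -293.9, 113.5]
tool_rot: [0.992, -0.126, -0.003, 0.001]
wrist_force: [-7.3, 1.6, 8.3]
finger_gap: 0.226
grasp_force: 40.0
```

Call:
move_arm(
  deltas=[
    [0,0,0,0,-0.01,0,-1],
    [0,0,0,0,-0.02,0,-1],
    [0,0,0,0,-0.02,0,-1],
    [0,0,0,0,-0.02,0,-1],
  ],
)

```text
clock: 20.6
ee_pos: [612.4, -290.5, 113.5]
tool_rot: [0.992, -0.126, -0.001, 0.001]
wrist_force: [-4.9, 2.0, 6.1]
finger_gap: 0.22
grasp_force: 40.0
```

```bash
python3 st.py
```

```text
20.6 [ 612.4 -290.5  113.5] r 50.1 b -13.5 F [-4.9  2.   6.1] gap 0.220 grip 40.0
```

Call:
move_arm(
  deltas=[
    [0,0,0,0,-0.009,-0.005,-1],
    [0,0,0,-0.005,-0.018,-0.008,-1],
    [0,0,0,-0.005,-0.018,-0.008,-1],
    [0,0,0,-0.005,-0.018,-0.008,-1],
    [0,0,0,-0.005,-0.018,-0.008,-1],
  ],
)

```text
clock: 21.1
ee_pos: [614.0, -286.4, 113.7]
tool_rot: [0.992, -0.126, 0.001, 0.001]
wrist_force: [3.9, -3.9, -3.9]
finger_gap: 0.227
grasp_force: 40.0
```

```bash
python3 st.py;python3 - <<'E'
from h import *
f=cams.grab_frame("scene");g=cams.grab_frame("top")
cv2.imwrite("pics/end.png",np.hstack([cv2.resize(i[...,::-1],(400,300),interpolation=cv2.INTER_CUBIC) for i in(f["image"][100:280,150:450],g["image"][130:310,180:480])]))
E
```

```text
21.1 [ 614.  -286.4  113.7] r 49.7 b -8.4 F [ 3.9 -3.9 -3.9] gap 0.227 grip 40.0
```

View pics/end.png

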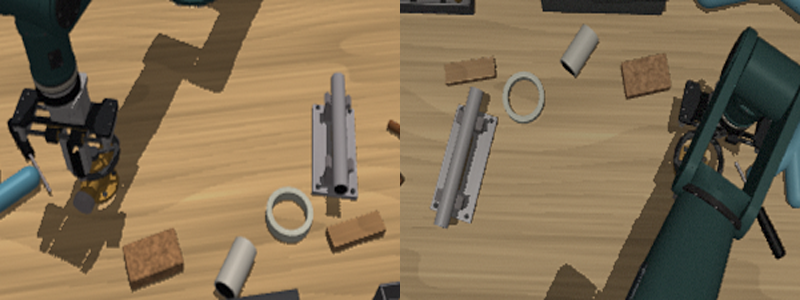

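The tube is still in both notches, the bench items are undisturbed, and the gripper holds the handle within about 1.5° of two full turns. Handing in.

```bash
python3 -c "
from bench import order
print(order.finish_job())"
```

```text
the job is handed in; nothing more can be done
None
```

I handed the job in at about 21 s, but the simulator gave no verdict: the tube rests in both notches about 4 mm off centre, the valve was shut onto its stop and reopened two turns (within about 1.5° by arm position), the handle is still gripped at 40 N, and nothing else looked moved.

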